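# Unbolt and open the parts case

## Task

Open the white parts case. Its lid is held by a sliding bolt with a spring safety catch: hold the catch plate down with one fingertip while the other fingertip slides the bolt by its knob fully to the unlocked end, and lift off so that the catch springs up again behind the bolt. Then push the lid fully back with a fingertip and move clear; only push, do not pick anything up, and leave the loose things on and around the case where they are.

Things in the scene. Friction and masses are not known exactly. Their poses are not given: they have to be found in the camera images.
- case: White plastic parts case, 280 (its x) by 300 mm (y), fixed on the table, turned up to 0.35 rad. Origin under its centre at table height; x points to the rear, away from the robot, y left, z up. Its front 110 mm is a flat deck 70 mm above the table with the latch: steel catch plate in front (case x -115 mm), steel bolt with black knob behind it (x -57 mm), both along y. Bins and lid lie behind.
- catch_pad (a point): Centre of the top face of the catch plate: flat steel, 26 mm (case x) by 82 mm (case y), top 28 mm above the deck when up. Moves with it; axes as the case. So long that a fingertip can hold it down and slide along it while the other, 58 mm further back, pushes the knob. A low steel arm (top 9 mm above the deck) at its left end carries the tooth that blocks the bolt.
- catch (a joint): How far the catch is pressed down, m: 0 up, 0.010 fully down. Spring: about 2.8 N to start, 6.3 N fully down. Beyond 0.006 (better 0.008) its tooth clears the bolt. It springs up by itself when let go, except while the bolt is part-way over the tooth (bolt 0.003 to 0.028).
- bolt_knob (a point): Centre of the top face of the bolt's knob: upright black block, 24 (case x) by 14 mm (y), top 45 mm above the deck. Moves with it; axes as the case. Push its right (-y) face. Rod below: top 13 mm above the deck; two guides, tops 16 mm, 8 mm wide, at case y -40 and +94 mm: 29 mm free right of the knob. A fingertip level with the pressed plate (18 to 20 mm above the deck) clears both.
- bolt (a joint): How far the bolt is slid, m, along case +y (to the left): 0 locked, 0.036 unlocked at its end stop. Friction about 2 N; it stays where it is left. Blocked after 0.002 while the catch is up. From about 0.028 on the catch can spring up behind it; the lid is free from about 0.023.
- lid_face (a point): Centre of the upright front face of the raised panel on the grey lid, 220 mm wide (case y), 22 mm high (5 to 27 mm above deck level): push it along case +x. Moves with the lid; axes as the case. Shut, it is at case x +5 mm, with 39 mm of flat lid (5 mm thick) before it: a fingertip about 5 mm above that flat part pushes well. Lid 164 by 290 mm, panel 110 by 220 mm.
- lid (a joint): How far the lid is slid back, m, along case +x: 0 shut, 0.080 fully open at its end stop. Friction about 2 N; stays where it is left. Held within 0.003 by the bolt while that is locked.
- gear: Bystander: grey gear, 48 mm across, 10 mm thick (hub 18 mm high), lying on the deck's right front corner, centred about 110 mm right of the catch plate's middle. Origin under its centre.
- collar: Bystander: black collar, 32 mm across, 16 mm high, on the deck's left front corner, about 118 mm left of the catch plate's middle. Origin under its centre.
- wheel: Bystander: rubber-tyred wheel, 68 mm across, 28 mm high, lying flat beside the case. Origin under its centre.
- battery: Bystander: white battery block, 88 by 56 by 28 mm, beside the case. Origin under its centre.
- driver: Bystander: screwdriver 160 mm long, lying to the right of the case.
- cup: Bystander: open grey cup, 72 mm across, 85 mm high, left of the case. Origin under its centre.
- motor: Bystander: small grey motor block, 64 by 30 by 26 mm, left of the case. Origin under its centre.

How it is judged:
By the outcome, as a careful person would: the job done as asked, in the order asked, and still so for the second after the job is handed in, with the robot touching nothing.
It also fails if it takes over 51 s, if anything falls off the work surface, if the arm or the gripper's body presses on something with over 40 N, if the wrist force passes 120 N, or if a joint passes its speed limit or range.

## Robot

A 6-joint arm with a two-finger parallel gripper is mounted at the origin on the work surface. World frame = base frame: x ahead of the robot, y to its left, z up, the work surface at z = 0. Lengths are in mm, angles in rad, forces in N, time in s.
With the tool pointing down it reaches from about 275 to 750 mm from the base axis. Payload 10.2 kg.
Tool frame: the origin (TCP) lies between the finger pads; the fingertips stand 8 mm ahead of it and the grasp point (between the pads) lies 11 mm behind it; z points along the fingers, x is the direction in which the jaws open and shut, and the axes are right-handed (so a half turn about z gives the same grasp; the last joint's range is limited). The gripper opens to 85 mm and grips with 20 to 120 N. Pads are 22 mm wide; open, the fingers measure 114 mm over their backs; the gripper's body (76 mm by 85 mm) begins 54 mm behind the grasp point. The pads swing forward as they close: fully open they stand 13 mm farther back than shut.
Start: joints at [-1.494, 0.313, 1.498, -0, 1.331, -0.223], TCP at [155.035, -501.593, 239.294] pointing down, gripper open.
Joint ranges: [-2.94, 2.94], [-0.97, 2.17], [0.19, 2.56], [-1.23, 4.37], [0.02, 3.11], [-2.88, 2.88]. Speed limits (rad/s): [2.39, 2.39, 3.01, 3.14, 3.14, 3.14].

## Interface

Orientations are given as a unit quaternion [w, x, y, z].
In Python, from rig import sense, eyes, ctrl gives the robot as it stands.
- The arm moves only by the tool move_arm, never from a script. Its argument "rows" is a list that holds one entry, the list of rows, each a list of 5 numbers: the shift along the tool's x, y, z in mm, then the turn about the tool's z in units of 6 degrees (1.0 is 6 degrees), then the gripper command: -1 is shut, 1 is fully open, values between are in proportion. In form: [[[dx, dy, dz, roll, jaw], ...]]. A call has 1 to 12 rows; each row is the pose to reach, as a shift and turn from the pose measured when the call began, along the tool's axes at that moment; what a row does not reach only later rows make up. A row lasts 1/8 s, in which the tool goes at most 62.5 mm and 10.7 degrees, less where a joint would pass 70% of its speed; a pose out of reach is approached as far as the arm can. A call with a gripper value outside its range is refused whole. The fingers move at their own pace and stop on an object; "squeeze" is the grip in N (left out, the last holds). Time passes only in rows, so rows that repeat a pose let the fingers close. It gives the time, the measured TCP pose, the force and the opening at its end, in the units of the state.
- sense(): the state, without advancing time (a new reading comes with each control period).
- eyes.capture(name): name is "scene" or "top"; returns a dict with "color" (384x512x3 uint8, blue, green, red), "vertical_fov" (degrees; the focal length in pixels is half the picture's height over the tangent of half this angle, whatever the lens; pixels are square), "cx", "cy" (the principal point, pixels), "k1" (the pictures are not rectified: a ray, as slopes to the right and down, at radius r is drawn at 1 + k1 r^2 times it, then the intrinsics apply), "xyz" and "attitude" of the camera in the world. Camera axes: x right, y down, z forward; pixel columns grow to the right and rows downward; lengths in mm; the calibration is good to about 2 mm. A picture is of the moment at which its call begins. There is no depth.
- ctrl.finish_job(): hands the job in, once; it reports no verdict.
The state is a dict: "time_s": time; "joints": joint angles; "dq": joint speeds; "tau": joint torques, N m; "eef_pos": TCP position; "ee_rot": TCP orientation; "force": force on the tool from outside, world axes, zero at the start; "wrist_torque": the same for the moment, N m; "grip_width": opening from 0.0 (shut) to 1.0 (fully open).
Only numpy, scipy, OpenCV 4.12 (cv2) and the standard library are available. Lean on these libraries where they do the work, as an engineer would, in place of code of your own. Each camera call takes 0.05 s, during which the arm holds its last target. There are 200 camera calls.

## Working session

There is one attempt and no reset: what is moved stays moved. The work goes in short steps, Python scripts to look and compute and a tool call to move; the robot and the scene stay as the last step left them, time stands still between calls to the robot, and variables do not carry over. Pictures are saved under pics/ and viewed, about 8 in all and at most 12, crops included, and the job is handed in when it is done.

Besides the shell and the picture viewer there is one more tool, called in YAML: its name, and indented under it one key for each argument. move_arm: Moves the arm, as the interface text tells. Its arguments: {"type":"object","properties":{"rows":{"type":"array","items":{"type":"array","items":{"type":"array","items":{"type":"number"}}}},"squeeze":{"type":"number"}},"required":["rows"]}

```bash
mkdir -p pics; ls
python3 - <<'E'
from rig import sense, eyes, ctrl
import cv2
s=sense(); print({k:s[k] for k in('time_s','eef_pos','ee_rot','force','grip_width')})
for n in('scene','top'):
    c=eyes.capture(n); cv2.imwrite(f'pics/{n}0.png',c['color']); print({k:v for k,v in c.items() if k!='color'})
E
```

```text
pics
{'time_s': 0.0, 'eef_pos': array([ 155.01924314, -501.32575169,  238.74014831]), 'ee_rot': array([-5.00782137e-04,  8.04767095e-01, -5.93590353e-01, -4.06137084e-04]), 'force': array([ 0.54857861, -0.41334388,  0.06961214]), 'grip_width': 0.9991084855233088}
{'vertical_fov': 54.937617588429056, 'cx': 248.3838329664136, 'cy': 195.79725505789955, 'k1': -0.026016707240202025, 'xyz': array([1220.22045273,  493.26799237,  639.56209021]), 'attitude': array([-0.20647677,  0.38963083,  0.79328319, -0.41982966])}
{'vertical_fov': 53.70847239187587, 'cx': 256.00987593098796, 'cy': 190.5958076357661, 'k1': -0.006992560294164057, 'xyz': array([ 370.27118942,   12.34638145, 1184.0219332 ]), 'attitude': array([ 0.07405558, -0.67362073,  0.73089816, -0.08086262])}
```

View pics/scene0.png

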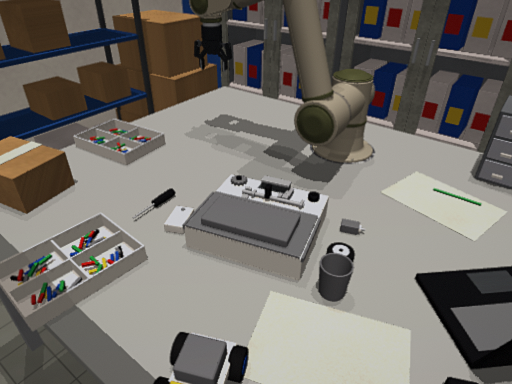

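```bash
python3 -c "
import cv2
a=cv2.imread('pics/top0.png');cv2.imwrite('pics/top0b.png',cv2.resize(a[80:330,130:400],None,fx=2.4,fy=2.4,interpolation=cv2.INTER_CUBIC))"
```

```text
(no output)
```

View pics/top0.png

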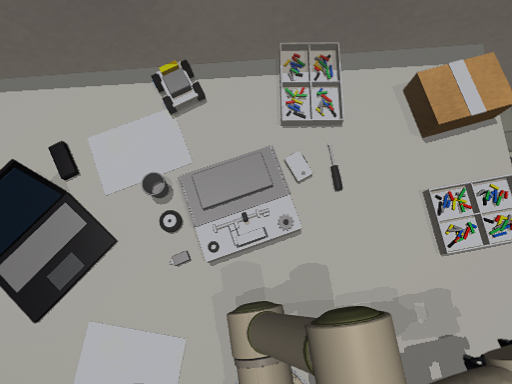

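The scene view shows the case mid-table near (258,220), with the latch on the robot's side. In the top view the case spans about (180,150) to (300,260), with the knob near (244,216), the plate near (249,234), the gear at (286,222) and the collar at (213,246).

```bash
cat > h.py <<'E'
import numpy as np, cv2
from scipy.spatial.transform import Rotation as R
def cam(c):
    h=c['color'].shape[0]; f=h/2/np.tan(np.radians(c['vertical_fov'])/2)
    K=np.array([[f,0,c['cx']],[0,f,c['cy']],[0,0,1]]); D=np.array([c['k1'],0,0,0,0.])
    q=c['attitude']; return K,D,R.from_quat([q[1],q[2],q[3],q[0]]).as_matrix(),np.array(c['xyz'])
def cast(c,uv,z):
    K,D,M,p=cam(c)
    n=cv2.undistortPoints(np.array(uv,float).reshape(-1,1,2),K,D).reshape(-1,2)
    d=np.c_[n,np.ones(len(n))]@M.T
    return p+d*((z-p[2])/d[:,2])[:,None]
def proj(c,P):
    K,D,M,p=cam(c)
    return cv2.projectPoints((np.array(P,float).reshape(-1,3)-p)@M,np.zeros(3),np.zeros(3),K,D)[0].reshape(-1,2)
E
python3 -c "
import cv2
a=cv2.imread('pics/top0.png');cv2.imwrite('pics/top0b.png',cv2.resize(a[140:265,170:310],None,fx=5,fy=5,interpolation=cv2.INTER_CUBIC)[:600])"
```

```text
(no output)
```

View pics/top0b.png

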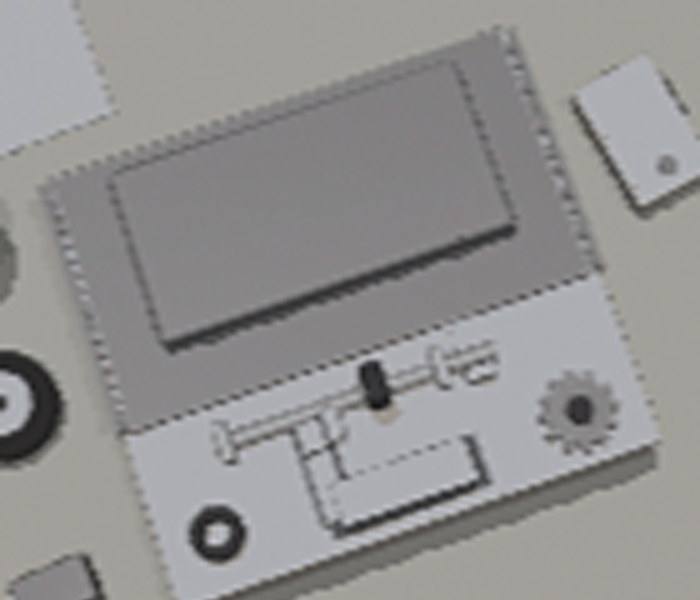

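The crop (5x, offset 170,140) shows these positions:
- Lid corners: (510,30), (600,270), (125,432) and (42,185).
- Panel corners: (110,172), (460,62), (515,230) and (165,348).
- Knob top: about (372,372).
- Plate: about (330–485, 437–528).

```bash
cat > m1.py <<'E'
from rig import sense, eyes
from h import *
c=eyes.capture('top')
px=lambda L:[((x+.5)/5-.5+170,(y+.5)/5-.5+140) for x,y in L]
lid=cast(c,px([(510,30),(600,270),(125,432),(42,185)]),75)
pan=cast(c,px([(110,172),(460,62),(515,230),(165,348)]),97)
W=np.r_[lid,pan][:,:2]
C=np.array([(130,-145),(-34,-145),(-34,145),(130,145),(115,110),(115,-110),(5,-110),(5,110)],float)
Wc,Cc=W.mean(0),C.mean(0)
H=(C-Cc).T@(W-Wc); a=np.arctan2(H[0,1]-H[1,0],H[0,0]+H[1,1])
M=np.array([[np.cos(a),-np.sin(a)],[np.sin(a),np.cos(a)]])
o=Wc-M@Cc
print('yaw',a,'origin',o,'res',np.round(W-(C@M.T+o),1).tolist())
inv=lambda P:np.round((P[:,:2]-o)@M,1).tolist()
print('knob',inv(cast(c,px([(372,366)]),115)))
print('plate',inv(cast(c,px([(328,480),(470,437),(485,478),(338,525)]),98)))
print('gear',inv(cast(c,px([(578,410)]),80)),'collar',inv(cast(c,px([(217,534)]),86)))
np.save('case.npy',[*o,a])
# check in scene view: projected plate, knob, lid outline
s=eyes.capture('scene'); im=s['color'].copy()
def w(x,y,z): return [*(M@[x,y]+o),z]
for x,y,z in [(-57,2,115),(-128,-41,98),(-102,-41,98),(-128,41,98),(-102,41,98),(-34,145,75),(-34,-145,75),(130,145,75),(130,-145,75),(5,110,97),(5,-110,97),(-140,150,70),(-140,-150,70)]:
    u=proj(s,w(x,y,z))[0]; cv2.circle(im,tuple(int(round(t*8)) for t in u),4,(0,0,255),-1,shift=3)
cv2.imwrite('pics/chk.png',cv2.resize(im[165:280,175:345],None,fx=4.6,fy=4.6,interpolation=cv2.INTER_CUBIC))
q=sense()['ee_rot']; print(R.from_quat([*q[1:],q[0]]).as_matrix().round(3).tolist())
E
python3 m1.py
```

```text
yaw 0.25020370269100867 origin [592.62730481  44.50250346] res [[0.2, -4.2], [4.1, -3.6], [1.8, 3.2], [-3.2, 5.7], [1.2, -1.4], [-2.0, -1.0], [-1.5, 2.7], [-0.6, -1.3]]
knob [[-48.1, -1.1]]
plate [[-99.6, 43.4], [-102.7, -41.5], [-127.7, -41.9], [-125.7, 46.0]]
gear [[-106.4, -107.7]] collar [[-106.9, 113.6]]
[[0.295, -0.955, -0.0], [-0.955, -0.295, 0.001], [-0.001, -0.0, -1.0]]
```

View pics/chk.png

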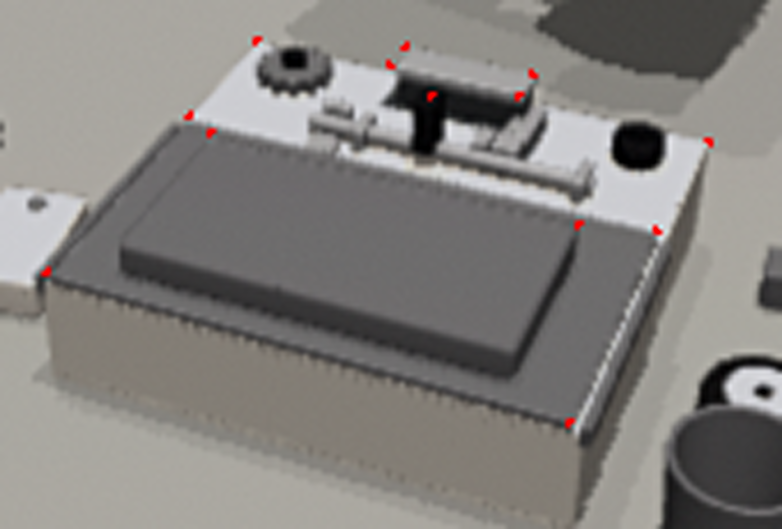

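The fit matches both views to a few mm. Next I work out the approach pose: jaw axis along case x, TCP at case (-86,-24), high up.

```bash
cat > t.py <<'E'
import sys
from rig import sense
from h import *
def goto(x,y,z,show=True):
    ox,oy,a=np.load('case.npy'); s=sense(); q=s['ee_rot']; M=R.from_quat([*q[1:],q[0]]).as_matrix()
    t=np.array([ox+x*np.cos(a)-y*np.sin(a),oy+x*np.sin(a)+y*np.cos(a),z])
    d=M.T@(t-s['eef_pos']); yaw=np.arctan2(M[1,0],M[0,0])
    p=s['eef_pos'][:2]-[ox,oy]; cs=[p[0]*np.cos(a)+p[1]*np.sin(a),-p[0]*np.sin(a)+p[1]*np.cos(a)]
    print('t',round(s['time_s'],2),'case xy',np.round(cs,1),'z',round(s['eef_pos'][2],1),'shift',d.round(1),'roll',round(-np.degrees(a-yaw)/6,2),'F',np.round(s['force'],1),'g',round(s['grip_width'],3),'q',np.round(s['joints'],2))
if __name__=='__main__': goto(*map(float,sys.argv[1:4]))
E
python3 t.py -86 -24 180
```

```text
t 0.2 case xy [-559.1 -420.6] z 239.0 shift [-372.6 -492.2   59.3] roll -14.53 F [-0.3 -0.8 -0.4] g 0.995 q [-1.49  0.31  1.5  -0.    1.33 -0.22]
```

move_arm:
  rows:
    - [[-373, -492, 59, -14.5, 0.02], [-373, -492, 59, -14.5, 0.02], [-373, -492, 59, -14.5, 0.02], [-373, -492, 59, -14.5, 0.02], [-373, -492, 59, -14.5, 0.02], [-373, -492, 59, -14.5, 0.02], [-373, -492, 59, -14.5, 0.02], [-373, -492, 59, -14.5, 0.02], [-373, -492, 59, -14.5, 0.02], [-373, -492, 59, -14.5, 0.02], [-373, -492, 59, -14.5, 0.02], [-373, -492, 59, -14.5, 0.02]]

```text
time_s: 1.7
eef_pos: [514.6, 0.0, 180.2]
ee_rot: [-0.0, 0.992, 0.124, -0.0]
force: [-0.0, -0.1, -0.0]
grip_width: 0.506
```

```bash
python3 t.py -86 -24 130
python3 - <<'E'
from rig import eyes
import cv2
a=eyes.capture('scene')['color'];cv2.imwrite('pics/s1.png',cv2.resize(a[110:240,185:345],None,fx=4.6,fy=4.6,interpolation=cv2.INTER_CUBIC))
E
```

```text
t 1.7 case xy [-86.6 -23.8] z 180.2 shift [ 0.6  0.3 50.1] roll -0.02 F [-0.  -0.1 -0. ] g 0.506 q [-0.23  0.35  1.61  0.    1.18 -0.48]
```

View pics/s1.png

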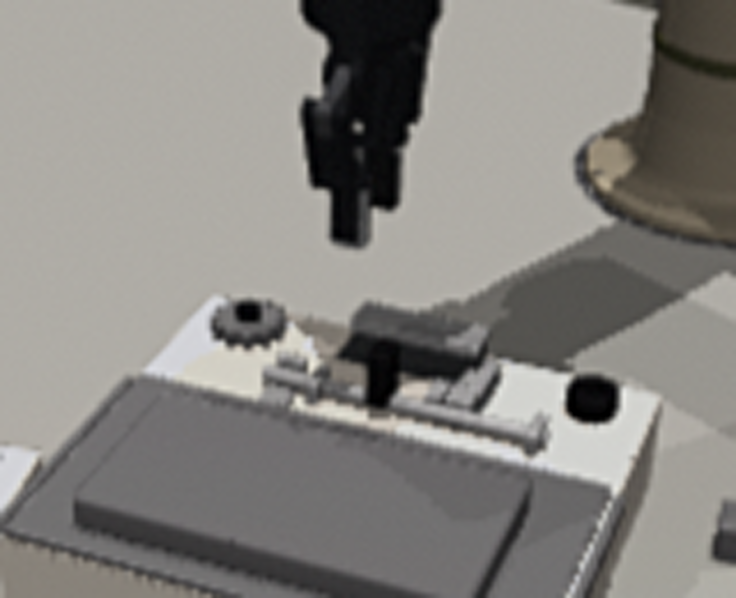

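The rear fingertip bottom is at crop (350,242), or full-image (261,162.6). The knob top is near crop (382,343), and the plate top spans (345,325) to (490,345). I'll check both by casting rays.

Run:
```python
from rig import eyes
from h import *
ox,oy,a=np.load('case.npy');c=eyes.capture('scene')
M=np.array([[np.cos(a),-np.sin(a)],[np.sin(a),np.cos(a)]])
px=lambda L:[((x+.5)/4.6-.5+185,(y+.5)/4.6-.5+110) for x,y in L]
inv=lambda P:np.round((P[:,:2]-[ox,oy])@M,1).tolist()
for z in (172,176): print('tip corners',z,inv(cast(c,px([(333,240),(362,247),(371,240)]),z)))
print('knob top',inv(cast(c,px([(382,343)]),115)))
print('plate',inv(cast(c,px([(362,303),(490,330),(480,352),(347,327)]),98)))
```

```text
tip corners 172 [[-66.1, -34.7], [-65.0, -16.6], [-74.6, -14.9]]
tip corners 176 [[-59.3, -32.0], [-58.3, -14.1], [-67.8, -12.4]]
knob top [[-60.0, -0.9]]
plate [[-123.4, -37.7], [-124.7, 44.5], [-98.9, 46.7], [-93.7, -35.7]]
```

move_arm:
  rows:
    - [[0, 0, 40, 0, 0.02], [0, 0, 68, 0, 0.02], [0, 0, 74, 0, 0.02], [0, 0, 76, 0, 0.02], [0, 0, 76, 0, 0.02]]

```text
time_s: 2.42
eef_pos: [515.0, -1.0, 105.5]
ee_rot: [0.0, 0.992, 0.122, 0.001]
force: [0.6, -0.2, 0.3]
grip_width: 0.514
```

```bash
python3 t.py -86 -24 98
```

```text
t 2.42 case xy [-86.5 -24.9] z 105.5 shift [ 0.4 -0.9  7.5] roll -0.04 F [ 0.6 -0.2  0.3] g 0.514 q [-0.23  0.44  1.7   0.    1.   -0.48]
```

move_arm:
  rows:
    - [[0, 0, 3, 0, 0.02], [0, 0, 3, 0, 0.02], [0, 0, 3, 0, 0.02]]

```text
time_s: 2.8
eef_pos: [515.4, -1.1, 102.9]
ee_rot: [0.0, 0.992, 0.123, 0.001]
force: [-0.1, -0.6, 3.6]
grip_width: 0.51
```

move_arm:
  rows:
    - [[0, 0, 3, 0, 0.02], [0, 0, 3, 0, 0.02], [0, 0, 3, 0, 0.02]]

```text
time_s: 3.18
eef_pos: [515.4, -1.1, 100.0]
ee_rot: [0.0, 0.992, 0.123, 0.001]
force: [0.9, -0.5, 2.9]
grip_width: 0.51
```

move_arm:
  rows:
    - [[0, 0, 3, 0, 0.02], [0, 0, 3, 0, 0.02], [0, 0, 3, 0, 0.02]]

```text
time_s: 3.55
eef_pos: [515.5, -1.1, 97.1]
ee_rot: [0.0, 0.992, 0.123, 0.001]
force: [-0.1, 0.3, 5.1]
grip_width: 0.509
```

move_arm:
  rows:
    - [[0, 0, 2, 0, 0.02], [0, 0, 2, 0, 0.02], [0, 0, 2, 0, 0.02]]

```text
time_s: 3.92
eef_pos: [515.5, -1.1, 95.2]
ee_rot: [0.0, 0.992, 0.123, 0.001]
force: [-0.7, 0.1, 4.6]
grip_width: 0.511
```

move_arm:
  rows:
    - [[0, 0, 1.5, 0, 0.02], [0, 0, 1.5, 0, 0.02], [0, 0, 1.5, 0, 0.02]]

```text
time_s: 4.3
eef_pos: [515.5, -1.2, 94.0]
ee_rot: [0.0, 0.992, 0.123, 0.001]
force: [-1.0, 0.2, 8.0]
grip_width: 0.51
```

```bash
python3 t.py -86 18 93.5
python3 - <<'E'
from rig import eyes
import cv2
a=eyes.capture('scene')['color'];cv2.imwrite('pics/s2.png',cv2.resize(a[130:240,185:345],None,fx=4.8,fy=4.8,interpolation=cv2.INTER_CUBIC))
E
```

```text
t 4.3 case xy [-86.  -25.1] z 94.0 shift [ -0.1 -43.1   0.4] roll -0.04 F [-1.   0.2  8. ] g 0.51 q [-0.23  0.46  1.71  0.    0.98 -0.48]
```

View pics/s2.png

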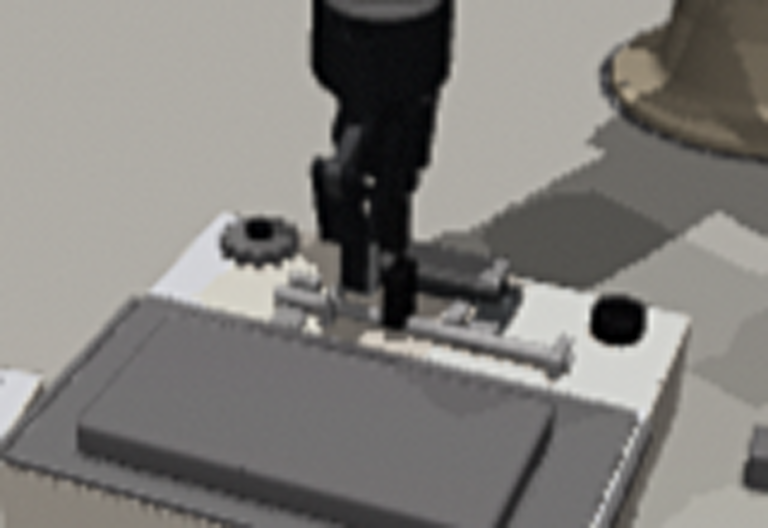

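The plate is visibly down, with 8 N at its stop. The rear tip at crop (355,285) stands just right of the knob at (398,290). Now I slide.

move_arm:
  rows:
    - [[0, -3, 0.5, 0, 0.02], [0, -6, 0.5, 0, 0.02], [0, -9, 0.5, 0, 0.02], [0, -12, 0.5, 0, 0.02], [0, -15, 0.5, 0, 0.02], [0, -18, 0.5, 0, 0.02], [0, -20, 0.5, 0, 0.02], [0, -20, 0.5, 0, 0.02]]

```text
time_s: 5.35
eef_pos: [511.3, 17.4, 94.1]
ee_rot: [0.001, 0.992, 0.123, 0.002]
force: [1.3, -5.0, 6.9]
grip_width: 0.507
```

```bash
python3 t.py -86 18 93.5
```

```text
t 5.35 case xy [-85.5  -6.1] z 94.1 shift [ -0.6 -24.1   0.5] roll -0.04 F [ 1.3 -5.   6.9] g 0.507 q [-0.19  0.45  1.72 -0.    0.97 -0.44]
```

move_arm:
  rows:
    - [[0, -3, 0.5, 0, 0.02], [0, -6, 0.5, 0, 0.02], [0, -9, 0.5, 0, 0.02], [0, -12, 0.5, 0, 0.02], [0, -15, 0.5, 0, 0.02], [0, -18, 0.5, 0, 0.02], [0, -20, 0.5, 0, 0.02], [0, -20, 0.5, 0, 0.02]]

```text
time_s: 6.35
eef_pos: [507.0, 36.0, 94.1]
ee_rot: [0.002, 0.992, 0.123, 0.003]
force: [0.9, -5.9, 6.0]
grip_width: 0.514
```

move_arm:
  rows:
    - [[0, -2, 0.3, 0, 0.02], [0, -4, 0.3, 0, 0.02], [0, -4, 0.3, 0, 0.02], [0, -4, 0.3, 0, 0.02]]

```text
time_s: 6.85
eef_pos: [506.5, 39.1, 94.1]
ee_rot: [0.003, 0.992, 0.123, 0.003]
force: [-0.0, -4.6, 5.8]
grip_width: 0.51
```

```bash
python3 t.py -86 18 93.5
python3 - <<'E'
from rig import eyes
import cv2
a=eyes.capture('scene')['color'];cv2.imwrite('pics/s3.png',cv2.resize(a[130:240,185:345],None,fx=4.8,fy=4.8,interpolation=cv2.INTER_CUBIC))
E
```

```text
t 6.85 case xy [-84.8  16.1] z 94.1 shift [-1.2 -1.9  0.6] roll -0.03 F [-0.  -4.6  5.8] g 0.51 q [-0.15  0.44  1.73 -0.01  0.96 -0.4 ]
```

View pics/s3.png

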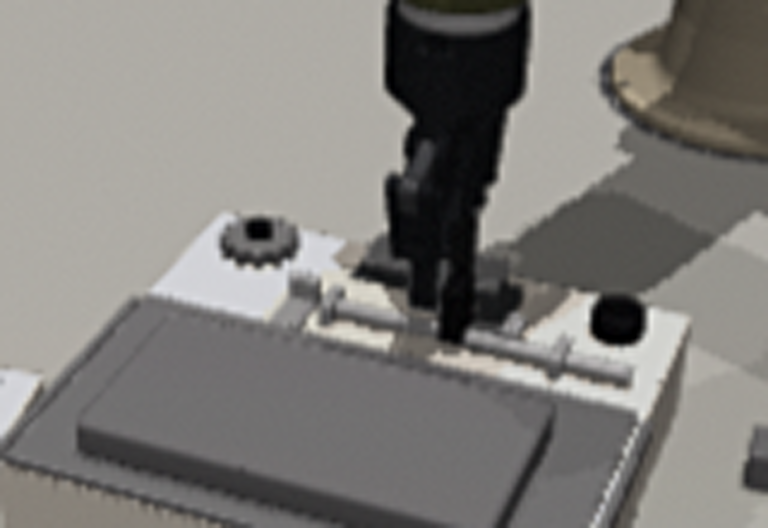

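The knob has moved from crop x 398 to 457, and the rod now projects past the left guide. I keep going until the force shows the end stop.

move_arm:
  rows:
    - [[0, -2, 0.3, 0, 0.02], [0, -3, 0.3, 0, 0.02], [0, -3, 0.3, 0, 0.02]]

```text
time_s: 7.28
eef_pos: [506.2, 40.9, 94.2]
ee_rot: [0.004, 0.992, 0.123, 0.004]
force: [0.8, -7.2, 5.7]
grip_width: 0.512
```

move_arm:
  rows:
    - [[0, -2, 0.3, 0, 0.02], [0, -3, 0.3, 0, 0.02], [0, -3, 0.3, 0, 0.02]]

```text
time_s: 7.65
eef_pos: [506.1, 41.1, 94.2]
ee_rot: [0.007, 0.992, 0.123, 0.004]
force: [0.1, -17.4, 4.0]
grip_width: 0.508
```

```bash
python3 t.py -86 18 93.5
```

```text
t 7.65 case xy [-84.6  18.1] z 94.2 shift [-1.4  0.1  0.7] roll -0.03 F [  0.1 -17.4   4. ] g 0.508 q [-0.14  0.44  1.73 -0.01  0.96 -0.38]
```

It's at the end stop: 17 N sideways at y 18, as predicted. I back off slightly and lift straight up.

move_arm:
  rows:
    - [[0, 2, 0, 0, 0.02], [0, 3, 0, 0, 0.02], [0, 3, -10, 0, 0.02], [0, 3, -30, 0, 0.02], [0, 3, -65, 0, 0.02], [0, 3, -90, 0, 0.02], [0, 3, -90, 0, -1], [0, 3, -90, 0, -1]]

```text
time_s: 8.65
eef_pos: [505.4, 39.4, 183.3]
ee_rot: [0.007, 0.992, 0.123, 0.003]
force: [0.3, -0.1, -1.0]
grip_width: 0.092
```

```bash
python3 t.py -17 -8 150
python3 - <<'E'
from rig import eyes
import cv2
a=eyes.capture('scene')['color'];cv2.imwrite('pics/s4.png',cv2.resize(a[130:240,185:345],None,fx=4.8,fy=4.8,interpolation=cv2.INTER_CUBIC))
E
```

```text
t 8.65 case xy [-85.7  16.6] z 183.3 shift [68.7 23.9 34. ] roll -0.03 F [ 0.3 -0.1 -1. ] g 0.092 q [-0.15  0.32  1.64 -0.01  1.17 -0.39]
```

View pics/s4.png

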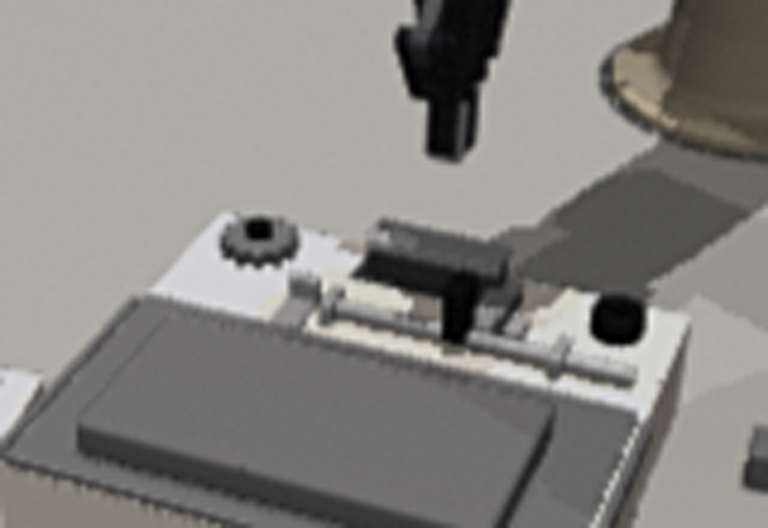

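The catch plate has sprung up at crop (435,250), the knob is fully left at (460,305), and the gripper is shut and clear. Next I lower it onto the flat strip before the panel.

move_arm:
  rows:
    - [[68, 24, 0, 0, -1], [68, 24, 0, 0, -1], [68, 24, 0, 0, -1], [68, 24, 50, 0, -1], [68, 24, 80, 0, -1], [68, 24, 90, 0, -1], [68, 24, 92, 0, -1], [68, 24, 92, 0, -1]]

```text
time_s: 9.7
eef_pos: [578.4, 31.6, 93.1]
ee_rot: [0.007, 0.992, 0.123, 0.004]
force: [0.3, -0.6, -0.7]
grip_width: 0.004
```

```bash
python3 t.py 72 -8 89
python3 - <<'E'
from rig import eyes
import cv2
a=eyes.capture('scene')['color'];cv2.imwrite('pics/s5.png',cv2.resize(a[130:240,185:345],None,fx=4.8,fy=4.8,interpolation=cv2.INTER_CUBIC))
E
```

```text
t 9.7 case xy [-17.  -9.] z 93.1 shift [89.  -1.4  4.6] roll -0.03 F [ 0.3 -0.6 -0.7] g 0.004 q [-0.14  0.57  1.51 -0.01  1.04 -0.38]
```

View pics/s5.png

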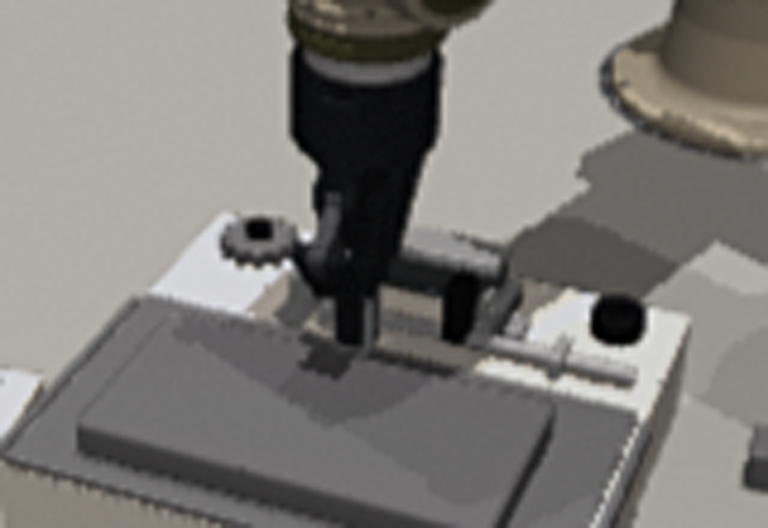

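move_arm:
  rows:
    - [[0, 0, 3.5, 0, -1], [4, 0, 3.5, 0, -1], [8, 0, 3.5, 0, -1], [12, 0, 3.5, 0, -1], [16, 0, 3.5, 0, -1], [20, 0, 3.5, 0, -1], [25, 0, 3.5, 0, -1], [30, 0, 3.5, 0, -1], [35, 0, 3.5, 0, -1], [40, 0, 3.5, 0, -1], [40, 0, 3.5, 0, -1]]

```text
time_s: 11.12
eef_pos: [617.8, 41.3, 89.8]
ee_rot: [0.007, 0.992, 0.123, 0.005]
force: [0.6, -0.9, 0.5]
grip_width: -0.002
```

```bash
python3 t.py 72 -8 89
```

```text
t 11.12 case xy [23.6 -9.4] z 89.8 shift [48.4 -1.5  1.1] roll -0.03 F [ 0.6 -0.9  0.5] g -0.002 q [-0.12  0.65  1.38 -0.01  1.1  -0.36]
```

move_arm:
  rows:
    - [[5, 0, 0.5, 0, -1], [10, 0, 0.5, 0, -1], [15, 0, 0.5, 0, -1], [20, 0, 0.5, 0, -1], [25, 0, 0.5, 0, -1], [30, 0, 0.5, 0, -1], [35, 0, 0.5, 0, -1], [40, 0, 0.5, 0, -1], [42, 0, 0.5, 0, -1], [42, 0, 0.5, 0, -1]]

```text
time_s: 12.38
eef_pos: [658.8, 51.4, 89.6]
ee_rot: [0.007, 0.992, 0.123, 0.005]
force: [-0.2, 1.0, 0.2]
grip_width: -0.002
```

```bash
python3 t.py 72 -8 89
python3 - <<'E'
from rig import eyes
import cv2
a=eyes.capture('scene')['color'];cv2.imwrite('pics/s6.png',cv2.resize(a[130:260,165:345],None,fx=4.3,fy=4.3,interpolation=cv2.INTER_CUBIC))
E
```

```text
t 12.38 case xy [65.9 -9.7] z 89.6 shift [ 6.1 -1.7  0.6] roll -0.03 F [-0.2  1.   0.2] g -0.002 q [-0.09  0.74  1.23 -0.01  1.16 -0.34]
```

View pics/s6.png

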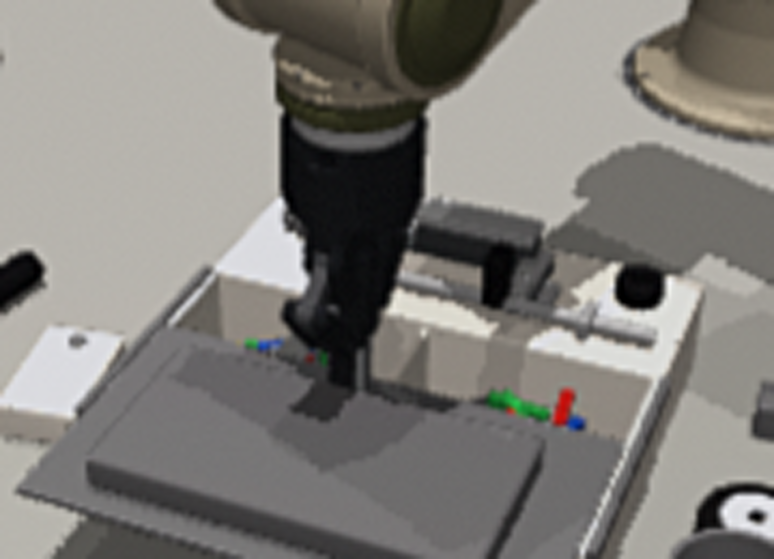

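The lid is sliding back and the bins are showing. I push on to the stop, watching the force.

move_arm:
  rows:
    - [[3, 0, 0, 0, -1], [6, 0, 0, 0, -1], [9, 0, 0, 0, -1], [9, 0, 0, 0, -1]]

```text
time_s: 12.92
eef_pos: [664.3, 52.8, 89.6]
ee_rot: [0.007, 0.992, 0.123, -0.0]
force: [-24.4, -4.9, 11.3]
grip_width: -0.004
```

move_arm:
  rows:
    - [[3, 0, 0, 0, -1], [4, 0, 0, 0, -1], [4, 0, 0, 0, -1]]

```text
time_s: 13.3
eef_pos: [664.3, 52.8, 89.7]
ee_rot: [0.008, 0.992, 0.123, -0.006]
force: [-29.5, -6.1, 15.2]
grip_width: -0.004
```

```bash
python3 t.py 72 -8 89
```

```text
t 13.3 case xy [71.5 -9.7] z 89.7 shift [ 0.5 -1.7  0.7] roll -0.03 F [-29.5  -6.1  15.2] g -0.004 q [-0.09  0.76  1.18 -0.02  1.21 -0.33]
```

That is the hard stop: 30 N at x 71.5, where 80 mm of travel was expected to end. I back off, lift and move clear.

move_arm:
  rows:
    - [[-4, 0, 0, 0, -1], [-10, 0, 0, 0, -1], [-10, 0, -20, 0, -1], [-10, 0, -60, 0, -1], [-10, 0, -120, 0, -1], [-10, 0, -150, 0, -1], [-100, 100, -150, 0, -1], [-150, 150, -150, 0, -1], [-200, 250, -150, 0, -1], [-200, 300, -150, 0, -1], [-200, 300, -150, 0, -1], [-200, 300, -150, 0, -1]]

```text
time_s: 14.8
eef_pos: [544.9, -287.1, 246.8]
ee_rot: [0.008, 0.992, 0.123, -0.006]
force: [1.0, -0.8, -0.3]
grip_width: -0.002
```

```bash
python3 t.py 72 -8 89
python3 - <<'E'
from rig import eyes
from h import *
a=eyes.capture('scene')['color']; c=eyes.capture('top'); b=c['color']
A=cv2.resize(a[150:290,160:370],(600,400),interpolation=cv2.INTER_CUBIC)
B=cv2.resize(b[110:270,140:350],None,fx=2,fy=2,interpolation=cv2.INTER_CUBIC)
im=np.zeros((600,800,3),np.uint8); im[:280,:420]=A[:280,:420]*0+cv2.resize(A,(420,280)); im[280:,:420]=B
cv2.imwrite('pics/s7.png',im[:, :420])
ox,oy,al=np.load('case.npy');M=np.array([[np.cos(al),-np.sin(al)],[np.sin(al),np.cos(al)]])
for n,x,y,z in[('panel front open L',85,110,97),('R',85,-110,97),('knob',-57,36,115)]:
    u=proj(c,[*(M@[x,y]+[ox,oy]),z])[0]; print(n,((u-[140,110])*2+[0,280]).round(1))
E
```

```text
t 14.8 case xy [-128.3 -309.5] z 246.8 shift [ 201.2 -304.5  150.7] roll -0.04 F [ 1.  -0.8 -0.3] g -0.002 q [-0.67  0.51  1.18 -0.02  1.44 -0.91]
panel front open L [108.2 427.4]
R [249.  380.9]
knob [185.3 499.9]
```

View pics/s7.png

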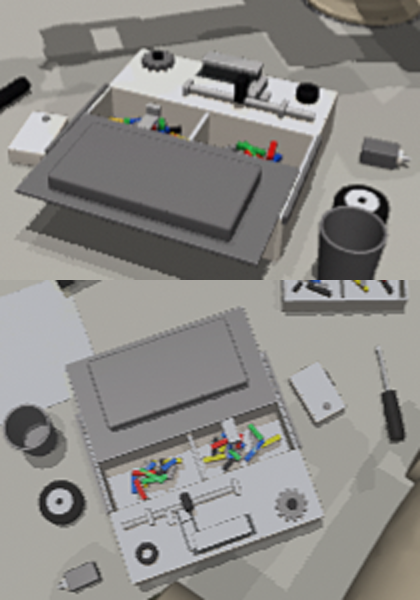

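The lid is fully back: the panel's front corners are at about (110,428) and (247,383), against predictions of (108,427) and (249,381). The knob is at (187,502), as predicted, the catch is up, and the gear, collar and other loose things have not moved. I hand in.

```bash
python3 -c "
from rig import ctrl; print(ctrl.finish_job())"
```

```text
the job is handed in; nothing more can be done
None
```

The case is open and the job is handed in, at about 15 s of the 51 s allowed.

- **Bolt and catch:** One fingertip pressed the catch plate to its stop (8 N). The other slid the bolt about 36 mm to its end stop, which showed as a 17 N rise in force. When I lifted off, the pictures showed the catch sprung up again behind the bolt.
- **Lid:** With the gripper shut, the fingertips pushed the lid to its hard stop (about 30 N). The arm then moved clear.
- **Last checks:** The panel's front edge and the knob are within about 2 mm of where a fully open lid and a fully slid bolt should be. The catch is up, the gear, collar and other loose things look unmoved, and the tool force is about zero.
- **Disagreements:** My first top-view reading of the knob was about 9 mm off in case x. The scene view and the contact during the slide agreed with the nominal position instead. The lid corners in the first fit were off by up to 6 mm. Neither affected the result.

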